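# Put the steel profile rib away in its cut-out cradle

### The arm

A 6-joint arm with a two-finger parallel gripper is mounted at the origin on the work surface. World frame = base frame: x ahead of the robot, y to its left, z up, the work surface at z = 0. Lengths are in m, angles in rad, forces in N, time in s.
With the tool pointing down it reaches from about 0.3 to 0.775 m from the base axis. Payload 14.6 kg.
Tool frame: the origin (TCP) lies midway between the tips of the shut fingers; the grasp point (between the pads) lies 19 mm behind it; z points along the fingers, y is the line along which they close (so a half turn about z gives the same grasp; the last joint's range is limited). The gripper opens to 94 mm and grips with 3 to 60 N. Pads are 16 mm wide; open, the fingers measure 119 mm over their backs; the gripper's body (75 mm by 177 mm) begins 78 mm behind the grasp point.
Start: joints at [1.182, 0.3, 1.521, -0, 1.321, -0.067], TCP at [0.174, 0.522, 0.205] pointing down, gripper open.
Joint ranges: [-3.03, 3.03], [-0.79, 2.21], [0.23, 2.52], [-1.04, 4.18], [0, 3.07], [-2.55, 2.55]. Speed limits (rad/s): [2.22, 2.22, 2.57, 3.14, 3.14, 3.14].

### API

Orientations are given as [roll, pitch, yaw] about the fixed x, y, z axes, in that order (R = Rz(yaw) Ry(pitch) Rx(roll)).
In Python, from station import telemetry, optics, ctrl gives the robot as it stands.
- The arm moves only by the tool carry_out, never from a script. Its argument "plan" is a list that holds one entry, the list of rows, each a list of 7 numbers: the shift along the tool's x, y, z in mm, then the turn, a rotation vector about the tool's x, y, z in rad, then the finger opening in mm, from 0 to 94. A call has 1 to 20 rows; each row shifts and turns the commanded pose from where the row before left it, along the tool's axes as they then stand; what a row does not reach is not made up. A row lasts 1/12 s, in which the tool goes at most 41.7 mm and 7.16 degrees, less where a joint would pass 70% of its speed; a pose out of reach is approached as far as the arm can. A call with a gripper value outside its range is refused whole. The fingers move at their own pace and stop on an object; "squeeze" is the grip in N (left out, the last holds). Time passes only in rows, so rows that do not move let the fingers close. It gives the time, the measured TCP pose, the force, the opening and the grip force at its end, in the units of the state.
- telemetry.get_obs(): the state, without advancing time (a new reading comes with each control period).
- optics.camera(name): name is "scene" or "top"; returns a dict with "pixels" (420x560x3 uint8, red, green, blue), "intrinsics" (3x3 intrinsics, pixels), "origin" and "rotation" of the camera in the world. Camera axes: x right, y down, z forward; pixel columns grow to the right and rows downward; lengths in m; the calibration is good to about 2 mm. A picture is of the moment at which its call begins. There is no depth.
- ctrl.hand_in(): hands the job in; it is judged then, once.
The state is a dict: "time_s": time; "qpos": joint angles; "joint_vel": joint speeds; "tau": joint torques, N m; "ee_pos": TCP position; "eef_rot": TCP orientation; "force": force on the tool from outside, world axes, zero at the start; "moment": the same for the moment, N m; "grip_width": finger opening in m; "grip_force": force on a finger pad.
Only numpy, scipy, OpenCV 4.12 (cv2) and the standard library are available. Lean on these libraries where they do the work, as an engineer would, in place of code of your own. Each camera call takes 0.05 s, during which the arm holds its last target. There are 200 camera calls.

### The job

Slide the flat steel rib along its channel, towards the robot, until its straight end sticks out well over the near edge of the rolling board, without bearing down hard on it. Then grip it by that overhanging end, lift it off, and lower it (do not drop it) into the wooden cradle whose cut-out matches its half-round outline, so that it lies flat and fully home, and let go. Leave the bowl, the beaker and the blue former where they stand.

Things in the scene. Friction and masses are not known exactly. Their poses are not given: they have to be found in the camera images.
- rib_center (a point): Middle of the loose rib, half-way up: a flat bare-steel plate 160 mm long (x), 50 mm wide (y), 4 mm thick (z), about 0.2 kg. Its -x end (towards the robot) is straight; its +x end is a half circle of 25 mm radius. It starts flat in the board's channel. Closed fingertips pressed on its top with about 10 N drag it along (friction on wood about 0.3); pressing it on the board above 60 N is too hard
- rib_end (a point): Middle of the rib's straight end, half-way up, 80 mm from rib_center along the rib's -x; axes as the rib's. At the start it is 25 to 80 mm back from the board's near edge. The balance point is 77 mm from this end: the rib tips off the board if more overhangs
- board_edge (a point): Middle of the upper near edge of the fixed plywood board (260 mm in x, 200 in y, top 50 mm above the table); x points along the channel into the board, away from the robot; z up. Two slats 12 mm high leave a channel 76 mm wide, centred, open at this edge, closed by a 12 mm stop at the far end; no room for fingers beside the rib in it. Beyond the edge there is nothing down to the table
- nest_round_seat (a point): Fixed wooden cradle (x from -95 to +105 mm, 100 mm in y) with the half-round cut-out: where rib_center lies when home, 34 mm above the table (cut-out floor at 32, walls to 42 mm). x points to the round end, z up. Cut-out 2.5 mm wider than the rib at each side, 3 mm longer at each end. A finger trough (floor at 6 mm) crosses the cradle along y from x = -72 to -14 mm
- nest_round_end (a point): Where rib_end lies when home, 80 mm from nest_round_seat along -x. Fingers that grip the rib across its width about 36 mm from its straight end go down into the trough, beside and below the rib
- nest_point_seat (a point): The same point of the other cradle, of the same size and with the same trough, whose cut-out narrows to a point instead of a half circle; it is for another tool and the rib cannot lie down in it
- bowl: White bowl, 100 mm across and 45 mm high; origin under its centre. Bystander
- beaker: Terracotta beaker, 68 mm across and 85 mm high; origin under its centre. Bystander
- former: Blue plastic forming cylinder, 72 mm across and 100 mm high; origin under its centre. Bystander

How it is judged:
On the way, in this order (a step that is already met when the one before it is completed fails the run):
1. the rib lies flat on the board with its straight end at least 35 mm out over the near edge (x of rib_end in the frame of board_edge below -0.035 m and x of rib_center in the frame of board_edge above 0 m and z of rib_center in the frame of board_edge between -0.002 and 0.006 m and angle between rib_center's own z axis and vertical below 0.06 rad), for 0.2 s.
2. the rib is held by the fingers, lifted at least 20 mm clear of the board's top (z of rib_center in the frame of board_edge above 0.022 m and contact force between rib and the fingers above 1 N and contact force between rib and board below 0.1 N), for 0.2 s.
At the end, for the whole second after the job is handed in: The rib lies at rest and released in the half-round cradle: its middle within 7 mm and its straight end within 8 mm (horizontally) of their home points, its height within 3 mm of home, flat within 0.05 rad (horizontal distance between rib_center and nest_round_seat below 0.007 m and horizontal distance between rib_end and nest_round_end below 0.008 m and z of rib_center in the frame of nest_round_seat between -0.003 and 0.003 m and angle between rib_center's own z axis and vertical below 0.05 rad and linear speed of rib below 0.02 m/s); the robot touches nothing.
It fails at once if the rib is pressed onto the board with more than 60 N (contact force between rib and board above 60 N).
It fails at once if the rib is dropped or thrown into a cradle (moving faster than 0.6 m/s within 20 mm above home) (height (world z) of rib_center below 0.054 m and horizontal distance between rib_center and nest_round_seat below 0.06 m and linear speed of rib above 0.6 m/s).
It fails at once if a bystander is moved by more than 20 mm (distance of any of bowl, beaker, former from where it was at the start of the episode above 0.02 m).
It also fails if it takes over 54 s, if anything falls off the work surface, if the arm or the gripper's body presses on something with over 40 N, if the wrist force passes 120 N, or if a joint passes its speed limit or range.

## Working session

There is one attempt and no reset: what is moved stays moved. The work goes in short steps, Python scripts to look and compute and a tool call to move; the robot and the scene stay as the last step left them, time stands still between calls to the robot, and variables do not carry over. Pictures are saved under pics/ and viewed, at most 10 in all, crops included, and the job is handed in when it is done.

Besides the shell and the picture viewer there is one more tool, called after "Emit:" in YAML: its name, and indented under it one key for each argument. carry_out: Moves the arm, as the interface text tells. Its arguments: {"type":"object","properties":{"plan":{"type":"array","items":{"type":"array","items":{"type":"array","items":{"type":"number"}}}},"squeeze":{"type":"number"}},"required":["plan"]}

```bash
mkdir -p pics; ls
python3 - <<'E'
from station import telemetry, optics, ctrl
import cv2,numpy as np
for n in ("top","scene"):
    c=optics.camera(n); cv2.imwrite(f"pics/{n}0.png",c["pixels"][:,:,::-1]); np.savez(f"{n}0.npz",**c)
    print(n,c["intrinsics"].tolist(),c["origin"],c["rotation"].tolist())
print(telemetry.get_obs())
E
```

```text
pics
top [[514.6102399333023, 0.0, 276.9543351577282], [0.0, 514.6102399333023, 208.38095035157198], [0.0, 0.0, 1.0]] [ 0.29257744 -0.02388578  1.63844394] [-2.9359375006725825, 0.0038757010404686376, -1.5534210843902985]
scene [[435.0392301679437, 0.0, 271.31181294537095], [0.0, 435.0392301679437, 213.859362836144], [0.0, 0.0, 1.0]] [ 1.15041654 -0.55714511  1.19412434] [-2.5454195914336566, -0.004518059908969807, 0.8084035227761657]
{'time_s': 0.1, 'qpos': array([ 1.18237958e+00,  3.00404405e-01,  1.52150933e+00, -2.02262952e-05,
        1.32071533e+00, -6.66012403e-02]), 'joint_vel': array([-0.00113739, -0.00079294, -0.00189725, -0.00198324,  0.00035218,
        0.00054224]), 'tau': array([-5.85436319e-04, -5.32649982e+01, -3.53284371e+01,  7.08386209e-02,
        2.34750914e-02, -7.80344681e-05]), 'ee_pos': array([0.1738779 , 0.52154241, 0.20495327]), 'eef_rot': array([-3.14055723e+00, -4.94271248e-05,  2.81978214e+00]), 'force': array([1.47846347, 0.34888298, 0.17471316]), 'moment': array([0.04962605, 0.03364667, 0.02557054]), 'grip_force': 0.0, 'grip_width': 0.09405057130303705}
```

View pics/top0.png

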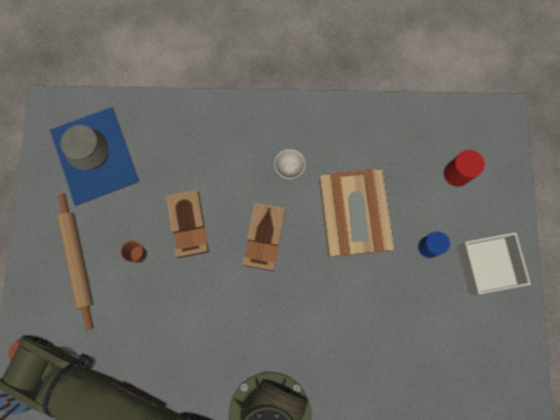

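View pics/scene0.png

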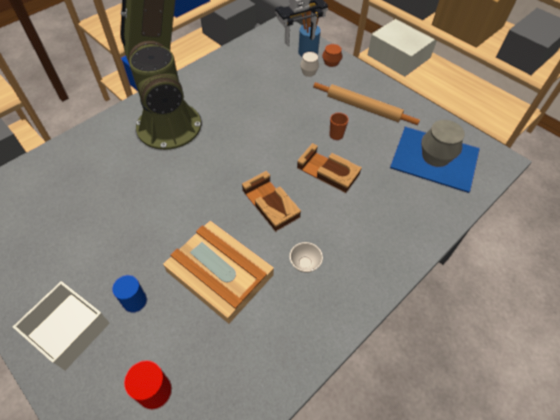

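The top view shows the board at about (357,212) with the rib at (358,217), the half-round cradle at (187,223), the pointed cradle at (264,237), the bowl at (290,163), the beaker at (133,252) and the former at (435,244). I'll enlarge the board and half-round cradle.

```bash
cat > h.py <<'E'
import numpy as np,cv2
from scipy.spatial.transform import Rotation as R
def ray(c,px,z):
    r=np.array(c["rotation"],float); M=R.from_euler("xyz",r).as_matrix() if r.size==3 else r
    K=np.array(c["intrinsics"]); px=np.atleast_2d(px).astype(float)
    d=(M@np.linalg.inv(K)@np.c_[px,np.ones(len(px))].T).T
    o=np.array(c["origin"]); return o+d*((z-o[2])/d[:,2])[:,None]
def proj(c,P):
    M=R.from_euler("xyz",c["rotation"]).as_matrix(); q=(np.atleast_2d(P)-c["origin"])@M@np.array(c["intrinsics"]).T
    return q[:,:2]/q[:,2:]
E
python3 - <<'E'
import cv2,numpy as np
t=np.load("top0.npz")["pixels"][:,:,::-1]
a=cv2.resize(t[160:265,315:400],None,fx=5,fy=5,interpolation=cv2.INTER_CUBIC)
b=cv2.resize(t[180:265,160:215],None,fx=6,fy=6,interpolation=cv2.INTER_CUBIC)
o=np.zeros((530,425+335,3),np.uint8); o[:525,:425]=a; o[:510,430:760]=b
cv2.imwrite("pics/crop.png",o)
E
```

```text
(no output)
```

View pics/crop.png

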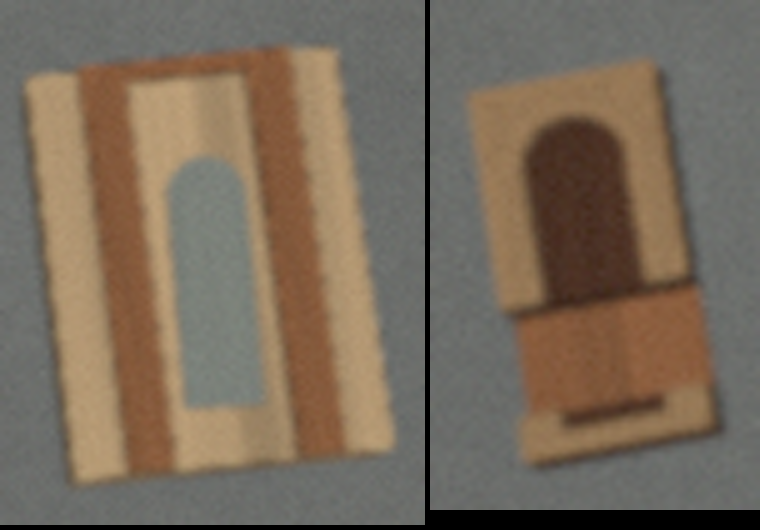

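The left crop shows the board with its near edge from (75,484) to (394,450) and the rib's straight end at y≈407. The right crop shows the half-round cradle, with its cut-out apex at (577,117) and the trough at y≈300–410.

```bash
cat >> h.py <<'E'
def sub(img,x0,y0,x1,y1,f=8):
    return cv2.resize(img[y0:y1,x0:x1],None,fx=f,fy=f,interpolation=cv2.INTER_CUBIC).astype(float)
def big(m):
    cs,_=cv2.findContours(m.astype(np.uint8),cv2.RETR_EXTERNAL,cv2.CHAIN_APPROX_NONE); return max(cs,key=cv2.contourArea)[:,0,:]
def topx(c,x0,y0,f=8): return (c+.5)/f-.5+np.array([x0,y0])
def sat(a): return a.max(2)-a.min(2)
def rect(p):
    r=cv2.minAreaRect((p[:,:2]*1000).astype(np.float32)); return r,cv2.boxPoints(r)
E
python3 - <<'E'
from h import *
c=np.load("top0.npz");t=c["pixels"]
print("base check px",proj(c,[[0,0,0],[.1739,.5215,.205]]))
b=(315,160,400,265);a=sub(t,*b);s=sat(a)
print("sat rib/tan/brown/table",[s[int(y*8/5),int(x*8/5)] for x,y in((210,300),(220,120),(120,250),(10,300))])
cb=big(cv2.morphologyEx((s>32).astype(np.uint8),cv2.MORPH_CLOSE,np.ones((9,9))))
B=ray(c,topx(cb,*b[:2]),.05);print("board",*rect(B))
m=np.zeros(s.shape,np.uint8);m[int(130*1.6):int(440*1.6),int(150*1.6):int(290*1.6)]=1
print(np.unique((s<30)&(m>0),return_counts=True))
cr=big((s<34)&(m>0)); P=ray(c,topx(cr,*b[:2]),.054);print("rib",*rect(P))
b=(160,180,215,265);a=sub(t,*b);s=sat(a)
cc=big(cv2.morphologyEx((s>28).astype(np.uint8),cv2.MORPH_CLOSE,np.ones((41,41))));C=ray(c,topx(cc,*b[:2]),.042);print("cradle",*rect(C))
v=a.max(2); f=8/6
print("val dark/tan/trough",[v[int(y*f),int(x*f)] for x,y in((150,200),(80,200),(150,350))])
cd=big((v<115)&(s>20)&(np.indices(v.shape)[0]<300*f)&(np.indices(v.shape)[1]<240*f));D=ray(c,topx(cd,*b[:2]),.042);print("cut",*rect(D))
np.savez("cut.npz",D=D,C=C,P=P,B=B)
E
```

```text
base check px [[269.41852967 415.16547728]
 [ 75.35111223 357.23219068]]
sat rib/tan/brown/table [np.float64(6.0), np.float64(58.0), np.float64(72.0), np.float64(4.0)]
board ((618.4559326171875, -259.8565368652344), (267.2740478515625, 203.30718994140625), 6.851444721221924) [[ 473.64642 -174.87115]
 [ 497.9001  -376.7265 ]
 [ 763.26544 -344.84192]
 [ 739.0118  -142.98657]]
(array([False,  True]), array([522639,  48561]))
rib ((603.5391845703125, -264.326904296875), (160.97686767578125, 51.242225646972656), 4.563658237457275) [[ 521.26733 -245.19121]
 [ 525.3445  -296.271  ]
 [ 685.81104 -283.4626 ]
 [ 681.7339  -232.38281]]
cradle ((574.52734375, 271.83551025390625), (204.3188934326172, 106.02491760253906), 12.207281112670898) [[463.4684  302.0478 ]
 [485.88724 198.4202 ]
 [685.5863  241.62323]
 [663.1675  345.25082]]
val dark/tan/trough [np.float64(70.0), np.float64(144.0), np.float64(129.0)]
cut ((601.26806640625, 273.3343505859375), (104.32989501953125, 67.35508728027344), 11.976714134216309) [[543.25006 295.45386]
 [557.22723 229.56493]
 [659.2861  251.21484]
 [645.3089  317.10376]]
```

Run:
```python
from h import *
c=np.load("top0.npz");t=c["pixels"]
def W(p,z,o): return ray(c,topx(np.array(p,float),*o),z)[:,:2]*1000
def line(p): 
    vx,vy,x,y=cv2.fitLine(p.astype(np.float32),cv2.DIST_HUBER,0,.01,.01).ravel()
    if vx<0 and abs(vx)>abs(vy): vx,vy=-vx,-vy
    return np.array([x,y]),np.array([vx,vy])
def inter(a,b): return a[0]+a[1]*np.linalg.solve(np.c_[a[1],-b[1]],b[0]-a[0])[0]
# board: right edge (outer), far tan portions
o=(315,160);a=sub(t,315,160,400,265);s=sat(a)
r=[(np.where(s[y]>32)[0][-1],y) for y in range(120,690,4)]; Rl=line(W(r,.05,o))
f=[(x,np.where(s[:,x]>32)[0][0]) for x in list(range(60,115,4))+list(range(480,530,4))]; Fl=line(W(f,.05,o))
n=[(x,np.where(s[:,x]>32)[0][-1]) for x in range(140,600,4)]; Nl=line(W(n,.05,o)); N0=line(W(n,0,o))
deg=lambda l:np.degrees(np.arctan2(l[1][1],l[1][0]))
for k,l in(("right",Rl),("far",Fl),("near50",Nl),("near0",N0)):print(k,l,deg(l))
u=Rl[1];v=np.array([-u[1],u[0]]);fc=inter(Rl,Fl);print("far right corner",fc,"board_edge",fc+100*v-260*u,"alt near0",inter(Rl,N0)+100*v, "alt near50",inter(Rl,Nl)+100*v)
# cradle
o=(160,180);a=sub(t,160,180,215,265);s=sat(a);V=a.max(2);k=8/6
l=[(np.where(s[y]>28)[0][0],y) for y in range(int(110*k),int(290*k),3)];L=line(W(l,.042,o))
f=[(x,np.where(s[:,x]>28)[0][0]) for x in range(int(50*k),int(215*k),3)];F=line(W(f,.042,o))
u=L[1];v=np.array([-u[1],u[0]]);fc=inter(L,F);print("cradle left",L,deg(L),"far",deg(F),"seat",fc-50*v-105*u)
e=[]
for y in range(int(170*k),int(275*k),3):
    i=np.where(V[y,int(70*k):int(235*k)]<107)[0]+int(70*k); e.append((i[0],i[-1],y))
e=np.array(e);E1=line(W(e[:,[0,2]],.042,o));E2=line(W(e[:,[1,2]],.042,o))
print("cutout",E1,deg(E1),E2,deg(E2),"width",(E1[0]-E2[0])@v)
ap=[(x,np.where(V[int(95*k):int(200*k),x]<107)[0][0]+int(95*k)) for x in range(int(110*k),int(180*k),2)]
A=W(ap,.042,o);mx=(A@u).max();mid=((E1[0]+E2[0])/2)@v
print("seat from cutout",u*(mx-83)+v*mid)
for n in(("end",-80),):print(n,u*(mx-163)+v*mid)
```

```text
right (array([ 624.70703, -360.87143], dtype=float32), array([0.99279195, 0.11985062], dtype=float32)) 6.883481
far (array([ 745.5592, -230.99  ], dtype=float32), array([ 0.11737356, -0.9930878 ], dtype=float32)) -83.259445
near50 (array([ 487.0186 , -280.32123], dtype=float32), array([ 0.11970601, -0.99280936], dtype=float32)) -83.12486
near0 (array([ 493.13907, -288.39313], dtype=float32), array([ 0.11970589, -0.9928094 ], dtype=float32)) -83.12486
far right corner [ 758.99396 -344.66022] board_edge [ 488.883   -276.54218] alt near0 [ 491.65515 -276.20752] alt near50 [ 486.5818  -276.81998]
cradle left (array([604.7601 , 331.96173], dtype=float32), array([0.9790966 , 0.20339571], dtype=float32)) 11.7356 far -77.87159 seat [570.4364  273.76392]
cutout (array([597.0992, 305.3979], dtype=float32), array([0.9763957 , 0.21598923], dtype=float32)) 12.47357 (array([590.7691 , 251.24765], dtype=float32), array([0.9766773 , 0.21471259], dtype=float32)) 12.398665 width 51.730804
seat from cutout [569.04023328 273.15133645]
('end', -80) [490.71250596 256.8796797 ]
```

Measured poses: board_edge ≈ (490, -276.5) mm with yaw 6.9°, rib centre ≈ (603.5, -264), cradle seat ≈ (569.7, 273.4) with yaw 12.2°. Moving to a point above the rib.

Emit:
carry_out:
  plan:
    - [[-29.5, -26.5, 0, 0, 0, 0, 0], [-29.5, -26.5, 0, 0, 0, 0, 0], [-29.5, -26.5, 0, 0, 0, 0, 0], [-29.5, -26.5, 0, 0, 0, 0, 0], [-29.5, -26.5, 0, 0, 0, 0, 0], [-29.5, -26.5, 0, 0, 0, 0, 0], [-29.5, -26.5, 0, 0, 0, 0, 0], [-29.5, -26.5, 0, 0, 0, 0, 0], [-29.5, -26.5, 0, 0, 0, 0, 0], [-29.5, -26.5, 0, 0, 0, 0, 0], [-29.5, -26.5, 0, 0, 0, 0, 0], [-29.5, -26.5, 0, 0, 0, 0, 0], [-29.5, -26.5, 0, 0, 0, 0, 0], [-29.5, -26.5, 0, 0, 0, 0, 0], [-29.5, -26.5, 0, 0, 0, 0, 0], [-29.5, -26.5, 0, 0, 0, 0, 0], [-29.5, -26.5, 0, 0, 0, 0, 0], [-29.5, -26.5, 0, 0, 0, 0, 0], [-29.5, -26.5, 0, 0, 0, 0, 0], [-29.5, -26.5, 0, 0, 0, 0, 0]]

```text
time_s: 1.77
ee_pos: [0.5665, -0.1696, 0.205]
eef_rot: [3.142, -0.001, 2.82]
force: [0.7, 0.8, 0.5]
grip_width: 0.0004
grip_force: 0.0
```

Emit:
carry_out:
  plan:
    - [[-28, -24, 0, 0, 0, 0, 0], [-28, -24, 0, 0, 0, 0, 0], [-28, -24, 0, 0, 0, 0, 0], [0, 0, 20, 0, 0, -0.11, 0], [0, 0, 30, 0, 0, -0.11, 0], [0, 0, 30, 0, 0, -0.11, 0], [0, 0, 30, 0, 0, -0.11, 0], [0, 0, 0, 0, 0, 0, 0], [0, 0, 0, 0, 0, 0, 0]]

```text
time_s: 2.52
ee_pos: [0.6224, -0.2622, 0.0946]
eef_rot: [3.14, -0.002, -3.027]
force: [-0.3, -0.2, 1.6]
grip_width: 0.0005
grip_force: 0.0
```

Emit:
carry_out:
  plan:
    - [[0, 0, 18, 0, 0, 0, 0], [0, 0, 14, 0, 0, 0, 0], [0, 0, 6, 0, 0, 0, 0], [0, 0, 0, 0, 0, 0, 0], [0, 0, 1, 0, 0, 0, 0], [0, 0, 0.5, 0, 0, 0, 0], [0, 0, 0, 0, 0, 0, 0]]

```text
time_s: 3.1
ee_pos: [0.6233, -0.2627, 0.0569]
eef_rot: [-3.141, 0.001, -3.024]
force: [-1.3, -1.1, 0.0]
grip_width: 0.0006
grip_force: 0.0
```

Emit:
carry_out:
  plan:
    - [[0, 0, 0.7, 0, 0, 0, 0], [0, 0, 0, 0, 0, 0, 0], [0, 0, 0.7, 0, 0, 0, 0], [0, 0, 0, 0, 0, 0, 0], [0, 0, 0, 0, 0, 0, 0]]

```text
time_s: 3.52
ee_pos: [0.6229, -0.2625, 0.0545]
eef_rot: [3.142, -0.0, -3.023]
force: [-0.2, -0.0, -0.1]
grip_width: 0.0005
grip_force: 0.0
```

Emit:
carry_out:
  plan:
    - [[0, 0, 0.7, 0, 0, 0, 0], [0, 0, 0, 0, 0, 0, 0], [0, 0, 0, 0, 0, 0, 0]]

```text
time_s: 3.77
ee_pos: [0.6231, -0.2626, 0.0543]
eef_rot: [-3.141, 0.001, -3.023]
force: [-1.0, 0.4, 4.2]
grip_width: 0.0004
grip_force: 2.4
```

Emit:
carry_out:
  plan:
    - [[0, 0, 0.5, 0, 0, 0, 0], [0, 0, 0, 0, 0, 0, 0], [0, 0, 0, 0, 0, 0, 0]]

```text
time_s: 4.02
ee_pos: [0.6233, -0.2627, 0.0543]
eef_rot: [-3.141, 0.001, -3.023]
force: [-2.3, 0.3, 8.1]
grip_width: 0.0005
grip_force: 4.2
```

Emit:
carry_out:
  plan:
    - [[0, 0, 0.5, 0, 0, 0, 0], [2, 0, 0, 0, 0, 0, 0], [4, 0, 0, 0, 0, 0, 0], [5, 0, 0, 0, 0, 0, 0], [5, 0, 0, 0, 0, 0, 0], [5, 0, 0, 0, 0, 0, 0], [5, 0, 0, 0, 0, 0, 0], [4, 0, 0, 0, 0, 0, 0], [0, 0, 0, 0, 0, 0, 0]]

```text
time_s: 4.77
ee_pos: [0.5936, -0.2665, 0.0543]
eef_rot: [-3.14, 0.002, -3.024]
force: [-1.7, -0.8, 11.5]
grip_width: 0.0006
grip_force: 5.3
```

```bash
cat > rib.py <<'E'
from h import *
import sys
from station import telemetry, optics
c=optics.camera("top");t=c["pixels"];np.savez(sys.argv[1],**c)
s=telemetry.get_obs();print(s["ee_pos"],s["eef_rot"],s["force"])
# near end of rib: teal = G-R or B-R relative to table
b=(320,165,395,290);a=sub(t,*b)
cv2.imwrite("pics/"+sys.argv[1]+".png",cv2.resize(t[150:300,300:410,::-1],None,fx=4,fy=4,interpolation=cv2.INTER_CUBIC))
E
python3 rib.py slide1
```

```text
[ 0.59357407 -0.26652518  0.05426466] [-3.14015045e+00  1.78492093e-03 -3.02354286e+00] [-2.97723831  0.21863557 10.91239311]
```

View pics/slide1.png

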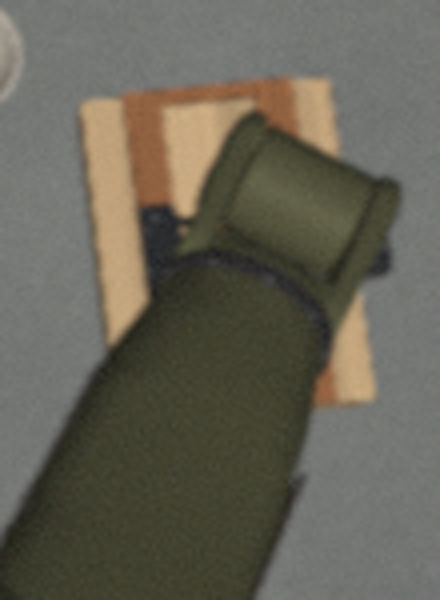

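The arm hides the rib in the top view, so I'll check with the scene camera.

Run:
```python
from h import *
from station import optics
c=optics.camera("scene");np.savez("sc1.npz",**c);t=c["pixels"]
a=t[190:340,140:300,::-1];b=np.load("scene0.npz")["pixels"][190:340,140:300,::-1]
cv2.imwrite("pics/sc1.png",cv2.resize(np.hstack([b,a]),None,fx=2.5,fy=2.5,interpolation=cv2.INTER_CUBIC))
```

```text
(no output)
```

View pics/sc1.png

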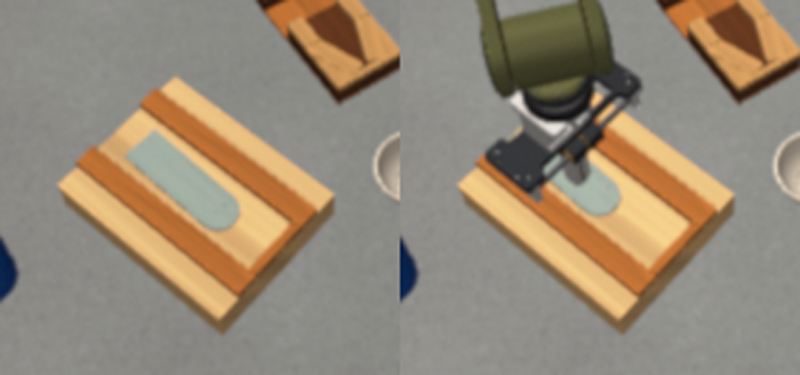

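The rib's rounded tip moved from about (238,215) to (618,200) in the side-by-side (400 px pane offset), so it follows the fingers. I'll keep sliding.

Emit:
carry_out:
  plan:
    - [[3, 0, 0, 0, 0, 0, 0], [5, 0, 0, 0, 0, 0, 0], [5, 0, 0, 0, 0, 0, 0], [5, 0, 0, 0, 0, 0, 0], [5, 0, 0, 0, 0, 0, 0], [5, 0, 0, 0, 0, 0, 0], [4, 0, 0, 0, 0, 0, 0]]

```text
time_s: 5.45
ee_pos: [0.5623, -0.2703, 0.0543]
eef_rot: [-3.14, 0.003, -3.023]
force: [3.6, 0.7, 9.4]
grip_width: 0.0002
grip_force: 4.4
```

Emit:
carry_out:
  plan:
    - [[3, 0, 0, 0, 0, 0, 0], [5, 0, 0, 0, 0, 0, 0], [5, 0, 0, 0, 0, 0, 0], [5, 0, 0, 0, 0, 0, 0], [5, 0, 0, 0, 0, 0, 0], [4, 0, 0, 0, 0, 0, 0], [3, 0, 0, 0, 0, 0, 0], [0, 0, 0, 0, 0, 0, 0], [0, 0, 0, 0, 0, 0, 0], [0, 0, 0, 0, 0, 0, 0]]

```text
time_s: 6.28
ee_pos: [0.5322, -0.2739, 0.0542]
eef_rot: [-3.14, 0.002, -3.024]
force: [-2.7, -0.2, 12.4]
grip_width: 0.0011
grip_force: 6.0
```

Emit:
carry_out:
  plan:
    - [[0, 0, -8, 0, 0, 0, 0], [0, 0, -25, 0, 0, 0, 0], [0, 0, -35, 0, 0, 0, 0], [0, 0, -35, 0, 0, 0, 40], [0, 40, 0, 0, 0, 0, 94], [0, 40, 0, 0, 0, 0, 94], [0, 40, 0, 0, 0, 0, 94], [0, 40, 0, 0, 0, 0, 94], [0, 40, 0, 0, 0, 0, 94], [0, 40, 0, 0, 0, 0, 94], [0, 0, 0, 0, 0, 0, 94]]

```text
time_s: 7.2
ee_pos: [0.5024, -0.0298, 0.1562]
eef_rot: [3.141, -0.0, -3.019]
force: [0.6, -0.6, -0.1]
grip_width: 0.0505
grip_force: 0.0
```

```bash
python3 rib.py slide2
```

```text
[ 0.50293333 -0.03229155  0.1562665 ] [ 3.14144259e+00  2.50001585e-04 -3.01922908e+00] [-0.13145515 -0.15644274  0.21996143]
```

View pics/slide2.png

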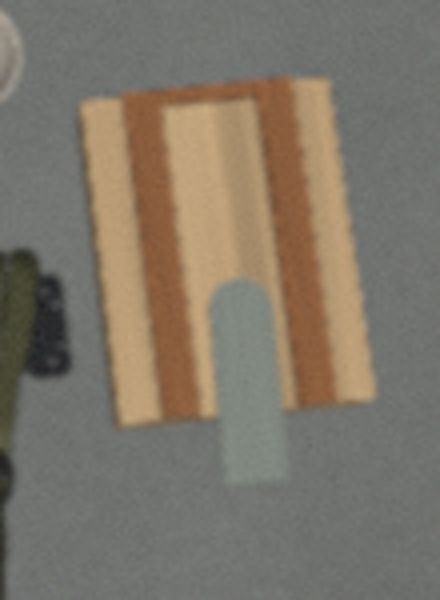

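The rib overhangs the near edge. In the crop its apex is at (241,278) and its straight end runs from (225,485) to (290,480). Measuring it now.

```bash
cat > m2.py <<'E'
from h import *
c=np.load("slide2.npz");t=c["pixels"].astype(np.float32)
b=(345,215,380,275);a=sub(cv2.GaussianBlur(t,(3,3),.7),*b)
d=(a[:,:,1]+a[:,:,2])/2-a[:,:,0]
print("d rib/table/wood",d[300,120],d[450,40],d[450,120])
cs=big(d>np.float64(6)) 
P=ray(c,topx(cs,*b[:2]),.054);r,bx=rect(P);print(r,bx)
def px(x,y): return ray(c,[[x/4+300-.375,y/4+150-.375]],.054)[0,:2]*1000
e=(px(225,485)+px(290,481))/2;ap=px(241,278);print("end",e,"apex",ap,np.linalg.norm(e-ap),np.degrees(np.arctan2(*(ap-e)[::-1])))
E
python3 m2.py
```

```text
d rib/table/wood 1.9393997192382812 0.9464378356933594 1.9144363403320312Traceback (most recent call last):
  File "m2.py", line 6, in <module>
    cs=big(d>np.float64(6))
  File "h.py", line 14, in big
    cs,_=cv2.findContours(m.astype(np.uint8),cv2.RETR_EXTERNAL,cv2.CHAIN_APPROX_NONE); return max(cs,key=cv2.contourArea)[:,0,:]
                                                                                              ~~~^^^^^^^^^^^^^^^^^^^^^^^^
ValueError: max() iterable argument is empty
```

```bash
cat > m2.py <<'E'
from h import *
c=np.load("slide2.npz");t=c["pixels"].astype(np.float32)
print(t[260:266,360:364].reshape(-1,3).mean(0),t[262:268,340:350].reshape(-1,3).mean(0),t[235:240,358:362].reshape(-1,3).mean(0))
b=(345,210,380,280);a=sub(cv2.GaussianBlur(t,(3,3),.7),*b)
g=a[:,:,1]; thr=(t[260:266,360:364,1].mean()+t[262:268,340:350,1].mean())/2
m=((g>thr)&(sat(a)<28)).astype(np.uint8); m=cv2.morphologyEx(m,cv2.MORPH_OPEN,np.ones((25,25)))
P=ray(c,topx(big(m),*b[:2]),.054);r,bx=rect(P);print(r,bx)
def px(x,y): return ray(c,[[x/4+300-.375,y/4+150-.375]],.054)[0,:2]*1000
e=(px(225,485)+px(290,481))/2;ap=px(241,278);print("end",e,"apex",ap,np.linalg.norm(e-ap),np.degrees(np.arctan2(*(ap-e)[::-1])))
E
python3 m2.py
```

```text
[128.25     134.58333  127.333336] [113.13333  115.5      112.583336] [128.85 134.55 127.15]
((512.30029296875, -275.52655029296875), (158.29835510253906, 49.821781158447266), 4.692116737365723) [[ 431.37863 -257.17365]
 [ 435.4541  -306.82846]
 [ 593.2219  -293.87946]
 [ 589.1465  -244.22464]]
end [ 433.22355424 -282.23781352] apex [ 592.90118776 -272.07447462] 160.00075032770312 3.6419124947114967
```

Emit:
carry_out:
  plan:
    - [[9.2, -34.4, 0, 0, 0, 0, 94], [9.2, -34.4, 0, 0, 0, 0, 94], [9.2, -34.4, 0, 0, 0, 0, 94], [9.2, -34.4, 0, 0, 0, 0, 94], [9.2, -34.4, 0, 0, 0, 0, 94], [9.2, -34.4, 0, 0, 0, 0, 94], [9.1, -34.3, 0, 0, 0, 0, 94], [0, 0, 10, 0, 0, 0.042, 94], [0, 0, 20, 0, 0, 0, 94], [0, 0, 20, 0, 0, 0, 94], [0, 0, 0, 0, 0, 0, 94], [0, 0, 0, 0, 0, 0, 94], [0, 0, 0, 0, 0, 0, 94]]
  squeeze: 50

```text
time_s: 8.33
ee_pos: [0.4681, -0.2823, 0.107]
eef_rot: [-3.141, 0.001, -3.066]
force: [0.2, 0.4, 0.2]
grip_width: 0.0941
grip_force: 0.0
```

Emit:
carry_out:
  plan:
    - [[-0.7, 3.2, 0, 0, 0, 0, 94], [0, 0, 15, 0, 0, 0, 94], [0, 0, 20, 0, 0, 0, 94], [0, 0, 20, 0, 0, 0, 94], [0, 0, 13, 0, 0, 0, 94], [0, 0, 6, 0, 0, 0, 94], [0, 0, 0, 0, 0, 0, 94], [0, 0, 0, 0, 0, 0, 94]]

```text
time_s: 9.0
ee_pos: [0.4687, -0.2785, 0.0328]
eef_rot: [-3.141, 0.001, -3.065]
force: [0.7, -0.2, -0.8]
grip_width: 0.0941
grip_force: 0.0
```

Emit:
carry_out:
  plan:
    - [[0, 0, 0, 0, 0, 0, 60], [0, 0, 0, 0, 0, 0, 52], [0, 0, 0, 0, 0, 0, 52], [0, 0, 0, 0, 0, 0, 52], [0, 0, 0, 0, 0, 0, 52], [0, 0, 0, 0, 0, 0, 40], [0, 0, 0, 0, 0, 0, 40], [0, 0, 0, 0, 0, 0, 40], [0, 0, 0, 0, 0, 0, 40], [0, 0, 0, 0, 0, 0, 40]]
  squeeze: 50

```text
time_s: 9.83
ee_pos: [0.4683, -0.2784, 0.0319]
eef_rot: [-3.142, 0.0, -3.065]
force: [-0.7, 0.6, 1.5]
grip_width: 0.0485
grip_force: 50.0
```

Emit:
carry_out:
  plan:
    - [[0, 0, -3, 0, 0, 0, 40], [0, 0, -6, 0, 0, 0, 40], [0, 0, -10, 0, 0, 0, 40], [0, 0, -14, 0, 0, 0, 40], [0, 0, -17, 0, 0, 0, 40], [0, 0, -20, 0, 0, 0, 40], [0, 0, -20, 0, 0, 0, 40], [0, 0, -20, 0, 0, 0, 40], [0, 0, -20, 0, 0, 0, 40], [0, 0, -10, 0, 0, 0, 40], [0, 0, 0, 0, 0, 0, 40], [0, 0, 0, 0, 0, 0, 40], [0, 0, 0, 0, 0, 0, 40], [0, 0, 0, 0, 0, 0, 40]]

```text
time_s: 11.0
ee_pos: [0.4679, -0.2781, 0.1706]
eef_rot: [3.14, -0.002, -3.065]
force: [-0.0, 0.5, -1.3]
grip_width: 0.0488
grip_force: 50.0
```

Run:
```python
from h import *
from station import optics,telemetry
c=optics.camera("scene");np.savez("sc2.npz",**c);t=c["pixels"]
cv2.imwrite("pics/sc2.png",cv2.resize(t[120:330,110:310,::-1],None,fx=2.8,fy=2.8,interpolation=cv2.INTER_CUBIC))
s=telemetry.get_obs();print(s["ee_pos"],s["force"],s["grip_width"],s["grip_force"],s["moment"])
```

```text
[ 0.46794154 -0.27814275  0.17073966] [ 0.1429636   0.19294458 -1.89741912] 0.04894782238584581 49.9983948469162 [-0.0061847   0.07712912 -0.02784204]
```

View pics/sc2.png

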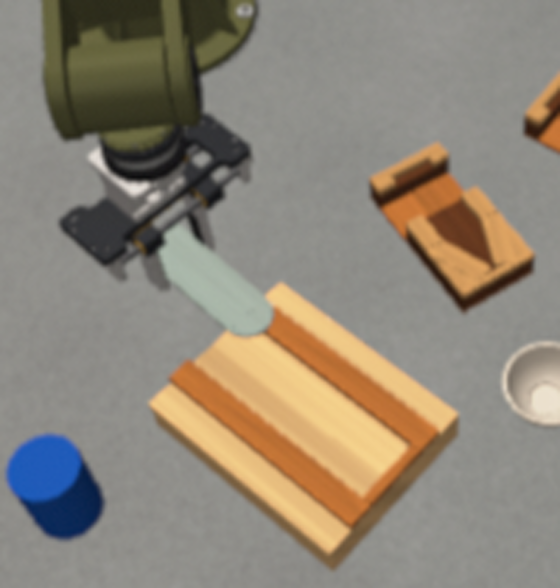

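The rib is held and looks level. Its tip is at about (268,318) in this crop. I'll check for droop and cross-check the cradle pose in the scene view.

Run:
```python
from h import *
c=np.load("sc2.npz");t=c["pixels"]
g=np.array([468.,-278.2,190])/1000;y=.0766;d=np.array([np.cos(y),np.sin(y),0]);n=np.array([-d[1],d[0],0]);up=np.array([0,0,.002])
print("exp apex px",proj(c,g+d*.124+up),"seen",268/2.8+110,318/2.8+120,"10mm drop px",proj(c,g+d*.124+up-[0,0,.01]))
y=.213;u=np.array([np.cos(y),np.sin(y),0]);v=np.array([-u[1],u[0],0]);S=np.array([.5697,.2734,.042])
f=5;x0,y0=290,135;im=cv2.resize(t[y0:y0+65,x0:x0+85,::-1],None,fx=8,fy=8,interpolation=cv2.INTER_CUBIC);f=8
def dr(pts,col,cl):
    q=((proj(c,pts)-[x0,y0]+.5)*f-.5).round().astype(np.int32);cv2.polylines(im,[q],cl,col,1)
dr([S+u*a+v*b for a,b in((.105,.05),(.105,-.05),(-.095,-.05),(-.095,.05))],(0,255,0),True)
th=np.linspace(-np.pi/2,np.pi/2,30);r=.0275
pts=[S+u*-.014-v*r]+[S+u*(.0555+r*np.cos(k))+v*r*np.sin(k) for k in th]+[S+u*-.014+v*r]
dr(pts,(255,255,0),False)
cv2.imwrite("pics/ov.png",im)
```

```text
exp apex px [[203.5367624  237.33225042]] seen 205.71428571428572 233.57142857142858 10mm drop px [[203.99709922 239.24480785]]
```

View pics/ov.png

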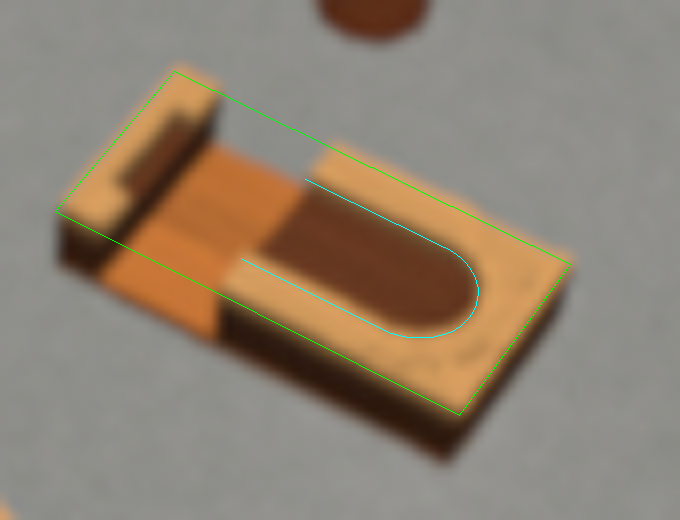

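The outline drawn from the top-view estimate sits within about 1 px (≈2 mm) of the cradle, which appears slightly further toward +y. I'll carry the rib over and compare the two in one image.

Emit:
carry_out:
  plan:
    - [[-2.2, 12, 0, 0, 0, 0, 40], [-4.1, 22, 0, 0, 0, 0, 40], [-6.7, 36, 0, 0, 0, 0, 40], [-6.7, 36, 0, 0, 0, 0, 40], [-6.7, 36, 0, 0, 0, 0, 40], [-6.7, 36, 0, 0, 0, 0, 40], [-6.7, 36, 0, 0, 0, 0, 40], [-6.7, 36, 0, 0, 0, 0, 40], [-6.7, 36, 0, 0, 0, 0, 40], [-6.7, 36, 0, 0, 0, 0, 40], [-6.7, 36, 0, 0, 0, 0, 40], [-6.7, 36, 0, 0, 0, 0, 40], [-6.7, 36, 0, 0, 0, 0, 40], [-6.7, 36, 0, 0, 0, 0, 40], [-6.7, 36, 0, 0, 0, 0, 40], [-4.1, 22, 0, 0, 0, 0, 40], [-2.4, 12.6, 0, 0, 0, 0, 40], [0, 0, 0, 0, 0, -0.068, 40], [0, 0, 0, 0, 0, -0.068, 40], [0, 0, 0, 0, 0, 0, 40]]

```text
time_s: 12.72
ee_pos: [0.5266, 0.2642, 0.1714]
eef_rot: [-3.141, -0.001, -2.926]
force: [0.3, -0.9, -1.9]
grip_width: 0.0489
grip_force: 50.0
```

Emit:
carry_out:
  plan:
    - [[0, 0, 0, 0, 0, 0, 40], [0, 0, 15, 0, 0, 0, 40], [0, 0, 25, 0, 0, 0, 40], [0, 0, 25, 0, 0, 0, 40], [0, 0, 20, 0, 0, 0, 40], [0, 0, 10, 0, 0, 0, 40], [0, 0, 0, 0, 0, 0, 40], [0, 0, 0, 0, 0, 0, 40], [0, 0, 0, 0, 0, 0, 40]]

```text
time_s: 13.47
ee_pos: [0.5278, 0.2644, 0.0783]
eef_rot: [3.141, 0.002, -2.93]
force: [-0.6, 0.3, -0.7]
grip_width: 0.0488
grip_force: 50.0
```

```bash
cat > cmp.py <<'E'
from h import *
from station import optics,telemetry
y=.213;u=np.array([np.cos(y),np.sin(y)]);v=np.array([-u[1],u[0]]);S=np.array([569.7,273.4])
def fr(P,O): q=P[:,:2]*1000-O; return np.c_[q@u,q@v]
def stats(q,lab,a0,a1,w,am):
    for s in(1,-1):
        k=(q[:,0]>a0)&(q[:,0]<a1)&(abs(q[:,1]-s*w)<8)
        if k.sum()>5:
            p=np.polyfit(q[k,0],q[k,1],1);print(lab,"side",s,"b-off %.1f"%(q[k,1].mean()-s*w),"deg %.1f"%np.degrees(p[0]),k.sum())
    k=(abs(q[:,1])<w*.3)&(abs(q[:,0]-am)<10)
    if k.sum()>3: print(lab,"tip a-off %.1f"%(q[k,0].max() if w<40 else q[k,0].mean())," vs",am)
c=np.load("scene0.npz");b=(290,135,375,200);a=sub(cv2.GaussianBlur(c["pixels"],(3,3),.7),*b)
V=a.max(2);m=((V>145)&(sat(a)>38))
print("V tan/dark/table",np.percentile(V,[5,25,50,75,95]))
C=fr(ray(c,topx(big(m),*b[:2]),.042),S);stats(C,"cradle",5,95,50,105)
cs,_=cv2.findContours(((V<130)&(sat(a)>25)).astype(np.uint8),0,1)
for k in cs:
    if cv2.contourArea(k)>3000: q=fr(ray(c,topx(k[:,0,:],*b[:2]),.042),S);stats(q,"cut",0,50,27.5,83)
n=optics.camera("scene");np.savez("sc3.npz",**n);t=n["pixels"];s=telemetry.get_obs();print(s["ee_pos"],s["eef_rot"])
b=(280,110,385,205);a=sub(cv2.GaussianBlur(t,(3,3),.7),*b)
O=s["ee_pos"][:2]*1000+44*u
cv2.imwrite("pics/sc3.png",cv2.resize(t[b[1]:b[3],b[0]:b[2],::-1],None,fx=6,fy=6,interpolation=cv2.INTER_CUBIC))
E
python3 cmp.py
```

```text
V tan/dark/table [ 89. 137. 139. 141. 196.]
cradle side 1 b-off 5.6 deg -1.8 181
cradle side -1 b-off 2.6 deg -1.1 184
cradle tip a-off 105.1  vs 105
cut side 1 b-off -0.4 deg 1.6 102
cut side -1 b-off 7.4 deg -0.9 33
cut tip a-off 79.9  vs 83
[0.5277507  0.26447599 0.07840522] [ 3.14117632e+00  2.26407352e-03 -2.92999574e+00]
```

View pics/sc3.png

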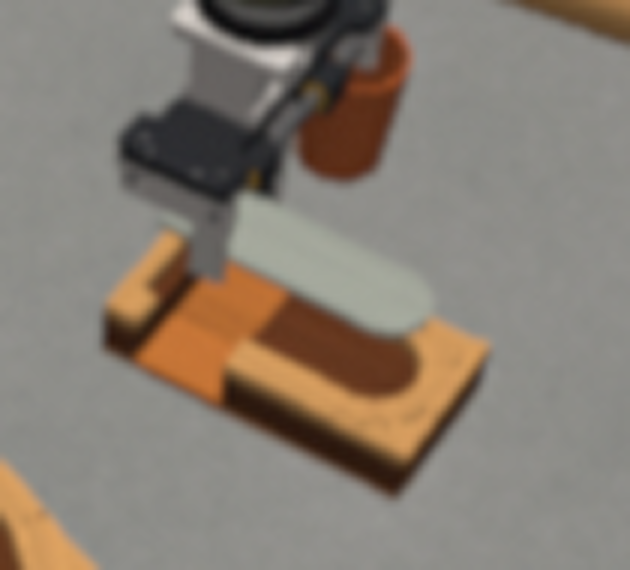

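The rib is held level over the cradle. Its tip is at about (432,300) and the cut-out tip at (415,365). Next I'll measure the rib in this view against the arm's own position to get the camera bias.

```bash
cat > cmp2.py <<'E'
from h import *
y=.213;u=np.array([np.cos(y),np.sin(y)]);v=np.array([-u[1],u[0]])
n=np.load("sc3.npz");t=n["pixels"];b=(280,110,385,205)
a=sub(cv2.GaussianBlur(t,(3,3),.7),*b)
f=8/6
for x,yy in((320,250),(60,150),(360,310)):print(a[int(yy*f),int(x*f)])
m=((a[:,:,1]>150)&(sat(a)<32)).astype(np.uint8); m[:,:int(235*f)]=0
m=cv2.morphologyEx(m,cv2.MORPH_OPEN,np.ones((15,15)))
O=np.array([527.75,264.47])+44*u
P=ray(n,topx(big(m),*b[:2]),.0994);q=P[:,:2]*1000-O;q=np.c_[q@u,q@v]
for s in(1,-1):
    k=(q[:,0]>0)&(q[:,0]<50)&(abs(q[:,1]-s*25)<8);print(s,q[k,1].mean()-s*25,np.degrees(np.polyfit(q[k,0],q[k,1],1)[0]),k.sum())
print("tip",q[:,0].max(),"vs 80")
E
python3 cmp2.py
```

```text
[164. 167. 155.]
[142. 140. 136.]
[161. 165. 154.]
1 3.2197494303900136 -0.5792454391100588 103
-1 6.353752445690315 -0.6592307559369485 104
tip 82.4970222469932 vs 80
```

Emit:
carry_out:
  plan:
    - [[2.3, 0, 5, 0, 0, 0, 40], [0, 0, 12, 0, 0, 0, 40], [0, 0, 14, 0, 0, 0, 40], [0, 0, 10, 0, 0, 0, 40], [0, 0, 7, 0, 0, 0, 40], [0, 0, 0, 0, 0, 0, 40], [0, 0, 0, 0, 0, 0, 40], [0, 0, 0, 0, 0, 0, 40]]

```text
time_s: 14.18
ee_pos: [0.5251, 0.2639, 0.0293]
eef_rot: [3.141, 0.001, -2.929]
force: [-0.6, -0.1, -1.5]
grip_width: 0.0487
grip_force: 50.0
```

Run:
```python
from h import *
from station import optics,telemetry
n=optics.camera("scene");np.savez("sc4.npz",**n);t=n["pixels"];s=telemetry.get_obs();print(s["ee_pos"],s["eef_rot"],s["force"])
cv2.imwrite("pics/sc4.png",cv2.resize(t[135:205,290:375,::-1],None,fx=8,fy=8,interpolation=cv2.INTER_CUBIC))
```

```text
[0.52516456 0.26396183 0.02951207] [ 3.14136249e+00  1.08221588e-03 -2.92937827e+00] [-0.44262879  0.34033844 -1.46029097]
```

View pics/sc4.png

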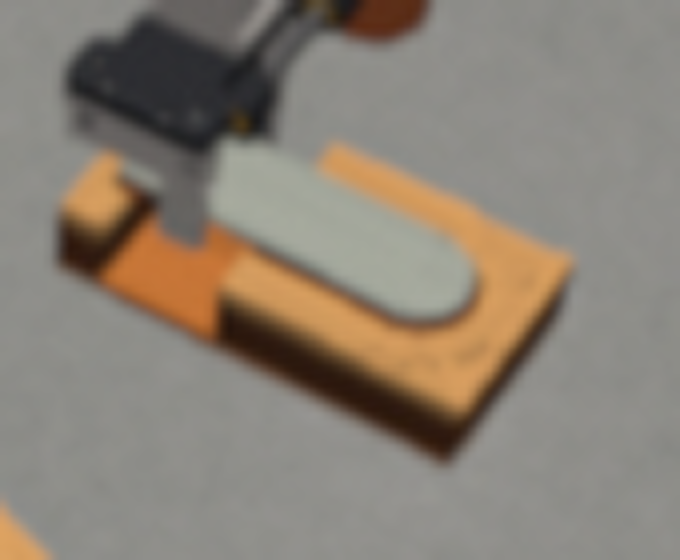

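The rib sits about 5 mm above the rim, with its tip at (478,280), lined up with the cut-out and with an even dark margin. Lowering in small steps.

Emit:
carry_out:
  plan:
    - [[0, 0, 2, 0, 0, 0, 40], [0, 0, 2, 0, 0, 0, 40], [0, 0, 2, 0, 0, 0, 40], [0, 0, 1, 0, 0, 0, 40], [0, 0, 0, 0, 0, 0, 40], [0, 0, 0, 0, 0, 0, 40]]

```text
time_s: 14.73
ee_pos: [0.5248, 0.2638, 0.0218]
eef_rot: [-3.142, -0.0, -2.929]
force: [-1.2, 0.4, -1.0]
grip_width: 0.0488
grip_force: 50.0
```

Emit:
carry_out:
  plan:
    - [[0, 0, 1, 0, 0, 0, 40], [0, 0, 1, 0, 0, 0, 40], [0, 0, 0, 0, 0, 0, 40], [0, 0, 0, 0, 0, 0, 40]]

```text
time_s: 15.07
ee_pos: [0.5247, 0.2638, 0.0198]
eef_rot: [-3.142, -0.0, -2.929]
force: [0.0, -0.5, -1.6]
grip_width: 0.0488
grip_force: 50.0
```

Emit:
carry_out:
  plan:
    - [[0, 0, 1.5, 0, 0, 0, 40], [0, 0, 1.5, 0, 0, 0, 40], [0, 0, 1, 0, 0, 0, 40], [0, 0, 0, 0, 0, 0, 40], [0, 0, 0, 0, 0, 0, 40]]

```text
time_s: 15.48
ee_pos: [0.5248, 0.2638, 0.0158]
eef_rot: [-3.142, -0.0, -2.929]
force: [0.3, -0.4, -2.0]
grip_width: 0.0484
grip_force: 50.0
```

Emit:
carry_out:
  plan:
    - [[0, 0, 1, 0, 0, 0, 40], [0, 0, 0, 0, 0, 0, 40], [0, 0, 0, 0, 0, 0, 40]]

```text
time_s: 15.73
ee_pos: [0.5248, 0.2638, 0.0148]
eef_rot: [-3.142, 0.0, -2.929]
force: [-1.0, 0.7, -1.7]
grip_width: 0.049
grip_force: 50.0
```

Emit:
carry_out:
  plan:
    - [[0, 0, 0.6, 0, 0, 0, 40], [0, 0, 0, 0, 0, 0, 40], [0, 0, 0, 0, 0, 0, 40]]

```text
time_s: 15.98
ee_pos: [0.5248, 0.2638, 0.0142]
eef_rot: [3.142, 0.0, -2.929]
force: [0.8, -0.2, -1.4]
grip_width: 0.0485
grip_force: 50.0
```

Emit:
carry_out:
  plan:
    - [[0, 0, 0.6, 0, 0, 0, 40], [0, 0, 0, 0, 0, 0, 40], [0, 0, 0, 0, 0, 0, 40]]

```text
time_s: 16.23
ee_pos: [0.525, 0.2639, 0.0139]
eef_rot: [3.141, 0.001, -2.929]
force: [-0.2, 0.0, 1.2]
grip_width: 0.049
grip_force: 50.0
```

It touched the floor at the predicted height. Releasing and retreating upward.

Emit:
carry_out:
  plan:
    - [[0, 0, 0, 0, 0, 0, 54], [0, 0, 0, 0, 0, 0, 60], [0, 0, 0, 0, 0, 0, 75], [0, 0, 0, 0, 0, 0, 80], [0, 0, 0, 0, 0, 0, 80], [0, 0, 0, 0, 0, 0, 80], [0, 0, -5, 0, 0, 0, 80], [0, 0, -10, 0, 0, 0, 80], [0, 0, -20, 0, 0, 0, 80], [0, 0, -25, 0, 0, 0, 80], [0, 0, -30, 0, 0, 0, 80], [0, 0, -30, 0, 0, 0, 80], [0, 0, -30, 0, 0, 0, 80], [0, 0, 0, 0, 0, 0, 80]]

```text
time_s: 17.4
ee_pos: [0.5267, 0.2647, 0.171]
eef_rot: [3.14, 0.01, -2.929]
force: [-0.2, -0.4, 0.9]
grip_width: 0.0798
grip_force: 0.0
```

Emit:
carry_out:
  plan:
    - [[0, -35, 0, 0, 0, 0, 80], [0, -35, 0, 0, 0, 0, 80], [0, -35, 0, 0, 0, 0, 80], [0, -35, 0, 0, 0, 0, 80], [0, -35, 0, 0, 0, 0, 80], [0, -35, 0, 0, 0, 0, 80], [0, -35, 0, 0, 0, 0, 80], [0, 0, 0, 0, 0, 0, 80], [0, 0, 0, 0, 0, 0, 80]]

```text
time_s: 18.15
ee_pos: [0.5765, 0.0228, 0.164]
eef_rot: [-3.142, 0.0, -2.932]
force: [-0.9, 1.0, 0.1]
grip_width: 0.08
grip_force: 0.0
```

```bash
cat > fin.py <<'E'
from h import *
from station import optics,telemetry
c=optics.camera("top");t=c["pixels"].astype(np.float32)
y=.213;u=np.array([np.cos(y),np.sin(y)]);v=np.array([-u[1],u[0]]);S=np.array([569.7,273.4])
b=(160,180,215,265);a=sub(cv2.GaussianBlur(t,(3,3),.7),*b)
m=(sat(a)<25).astype(np.uint8)
cs,_=cv2.findContours(m,cv2.RETR_LIST,1)
for k in cs:
    A=cv2.contourArea(k)
    if 20000<A<80000:
        P=ray(c,topx(k[:,0,:],*b[:2]),.036);r,_=rect(P);d=np.array(r[0])-S;print(A,r,"off u,v",d@u,d@v)
s=telemetry.get_obs();print(s["ee_pos"],s["force"])
E
python3 fin.py
```

```text
48239.0 ((570.5532836914062, 272.6739501953125), (160.86436462402344, 53.35932922363281), 12.401798248291016) off u,v 0.6805185655575535 -0.8900201451866201
[0.57634418 0.02403539 0.16400136] [-0.18532498  0.76398477  0.23089144]
```

The rib sits within about 1 mm of home and is aligned with the cradle, so I'm handing in.

```bash
python3 -c "
from station import ctrl
print(ctrl.hand_in())"
```

```text
the job is handed in; nothing more can be done
None
```

The job is handed in, with no verdict returned. The rib was slid about 58 mm over the edge, gripped, lifted, lowered to the floor of the half-round cradle and released. The top camera puts it about 1 mm from my estimate of home.

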